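# Lay out a bench power supply on its chassis plate

### The job

Lay out the parts of a linear power supply on the chassis plate, upright, each centred on its rubber pad: the transformer on the pad next to the mains inlet, the heat sink on the pad next to the output terminals, both squarely with their long side along the pad's long side, and the large capacitor on the pad between them. Set the bridge rectifier flat on top of the heat sink, in the middle, tabs up. Leave the small capacitor where it stands.

Things in the scene. Friction and masses are not known exactly. Their poses are not given: they have to be found in the camera images.
- transformer: Small mains transformer, 84 x 48 x 50 mm, 0.45 kg: dark iron core 58 (x) x 30 (y) x 50 mm high; pale winding 36 mm long (x) and 48 mm wide (y) between flat faces, 9 to 43 mm above the underside; thin steel feet out to 42 mm at both ends along x. Origin: centre of the underside; z up, x along the feet (long side). Starts standing, yaw within 0.5 rad. Grip it across the 48 mm winding.
- heatsink: Bare aluminium heat sink, 80 (x) x 60 (y) x 36 mm high: fins below (running along x), smooth flat mounting face on top. About 0.24 kg. Origin: centre of the underside; z up, x along the long side. Starts standing on its fins, yaw within 0.5 rad. Grip it across the 60 mm.
- capacitor: The large can capacitor: upright black cylinder, 40 mm in diameter, 60 mm high, aluminium top with two low screw terminals (4 mm). About 0.11 kg. Origin: centre of the underside; z up.
- rectifier: Bridge rectifier: small black square block 28 x 28 x 11 mm with four thin upright tabs (8 mm) on top, 25 g. Origin: centre of the underside; z up, x and y along its sides. Starts flat, yaw within 0.5 rad.
- small_cap: The small can capacitor, not part of this job: upright black cylinder, 25 mm in diameter, 40 mm high, aluminium top. Origin: centre of the underside; z up.
- inlet: Mains inlet: steel box 56 (x) x 40 (y) x 30 mm high with a black socket with brass pins on top (37 mm in all), fixed at one end of the chassis plate, about 200 mm along y from its middle; which end varies. Origin: centre of its underside (3 mm above the bench).
- posts: Output terminals: black block 60 (x) x 36 (y) x 20 mm with two round metal binding posts on top (44 mm in all), fixed at the other end of the chassis plate from the inlet. Origin: centre of its underside (3 mm above the bench).
- pad_left: Dark rubber pad, 90 (its x) x 64 (its y) x 3 mm, fixed on a 140 x 460 x 3 mm aluminium chassis plate lying on the bench; its top is 6 mm above the bench. Origin: centre of its underside. Three alike pads, with the plate's yaw (within 0.12 rad of the robot's axes), form a row along y, about 105 mm apart, each up to 15 mm forward or back. This is the pad on the left (+y), as the robot sees it.
- pad_mid: Dark rubber pad, 90 (its x) x 64 (its y) x 3 mm, fixed on a 140 x 460 x 3 mm aluminium chassis plate lying on the bench; its top is 6 mm above the bench. Origin: centre of its underside. Three alike pads, with the plate's yaw (within 0.12 rad of the robot's axes), form a row along y, about 105 mm apart, each up to 15 mm forward or back. This is the middle pad.
- pad_right: Dark rubber pad, 90 (its x) x 64 (its y) x 3 mm, fixed on a 140 x 460 x 3 mm aluminium chassis plate lying on the bench; its top is 6 mm above the bench. Origin: centre of its underside. Three alike pads, with the plate's yaw (within 0.12 rad of the robot's axes), form a row along y, about 105 mm apart, each up to 15 mm forward or back. This is the pad on the right (-y), as the robot sees it.
Not all that is in view belongs to the job. What is shaped like the rectifier but turquoise is not meant. Leave any white look-alike of the pad_left alone.

How it is judged:
By the outcome, as a careful person would: the job done as asked, in the order asked, and still so for the second after the job is handed in, with the robot touching nothing.
It also fails if it takes over 120 s, if anything falls off the work surface, if the arm or the gripper's body presses on something with over 40 N, if the wrist force passes 120 N, or if a joint passes its speed limit or range.

### The arm

A 6-joint arm with a two-finger parallel gripper is mounted at the origin on the work surface. World frame = base frame: x ahead of the robot, y to its left, z up, the work surface at z = 0. Lengths are in m, angles in rad, forces in N, time in s.
With the tool pointing down it reaches from about 0.35 to 0.975 m from the base axis. Payload 7.1 kg.
Tool frame: the origin (TCP) lies midway between the tips of the shut fingers; the grasp point (between the pads) lies 19 mm behind it; z points along the fingers, x is the direction in which the jaws open and shut, and the axes are right-handed (so a half turn about z gives the same grasp; the last joint's range is limited). The gripper opens to 88 mm and grips with 3 to 60 N. Pads are 20 mm wide; open, the fingers measure 115 mm over their backs; the gripper's body (75 mm by 178 mm) begins 61 mm behind the grasp point.
Start: joints at [-1.281, 0.423, 1.63, -0, 1.089, -0.019], TCP at [0.19, -0.595, 0.223] pointing down, gripper open.
Joint ranges: [-3, 3], [-0.9, 2.11], [0.09, 2.58], [-1.31, 4.45], [0.11, 2.69], [-2.54, 2.54]. Speed limits (rad/s): [2.39, 2.39, 3.01, 3.14, 3.14, 3.14].

### API

Orientations are given as a unit quaternion [w, x, y, z].
In Python, from station import move_pose, movel, movej, command_gripper, wait, inverse_kinematics, read_camera, camera_info, MotionError, job_done, get_time, get_joint_pos, get_qvel, get_effort, get_tcp_pos, get_ee_rot, get_ft_force, get_ft_torque, get_grip_width gives the robot as it stands. Calls block until the motion is done:
- move_pose(position, orientation): joint-space move of the TCP to a pose.
- movel(position, frame=None, v=0.15, until_force=None): straight line of the TCP; frame=None keeps the orientation; v is the mean speed in m/s. With until_force (N) it stops when the force on the tool has changed by that much, and returns True; else False.
- movej(angles): joint-space move.
- command_gripper(opening): opening from 0.0 (shut) to 1.0 (fully open); the grip force is fixed at half the most; returns when the fingers have stopped.
- wait(seconds).
- inverse_kinematics(position, orientation): joint angles nearest the present ones, or None.
- read_camera(name): name is "scene" or "side" or "wrist"; returns the picture (400x640x3 uint8, red, green, blue); there is no depth.
- camera_info(name): a dict with "intrinsics" (3x3 intrinsics, pixels), "T" (4x4, takes a point from camera to world coordinates); the wrist camera has in their place "tool_from_camera" (4x4, takes a point from camera to tool coordinates, whose origin is the TCP and whose axes are the tool frame's). Camera axes: x right, y up, looking along -z (the intrinsics and any distortion apply to the point x, -y, -z); pixel columns grow to the right and rows downward; lengths in m; the calibration is good to about 2 mm. A picture is of the moment at which its call begins: read the wrist's pose just before it. camera_info takes no time and is no camera call.
A pose or a line that the arm cannot do raises MotionError and nothing moves.
- job_done(): hands the job in, once; it reports no verdict.
Readings, each from a call of its own:
- get_time(): time.
- get_joint_pos(): joint angles.
- get_qvel(): joint speeds.
- get_effort(): joint torques, N m.
- get_tcp_pos(): TCP position.
- get_ee_rot(): TCP orientation.
- get_ft_force(): force on the tool from outside, world axes, zero at the start.
- get_ft_torque(): the same for the moment, N m.
- get_grip_width(): opening from 0.0 (shut) to 1.0 (fully open).
Only numpy, scipy, OpenCV 4.12 (cv2) and the standard library are available. Lean on these libraries where they do the work, as an engineer would, in place of code of your own. Each camera call takes 0.05 s, during which the arm holds its last target. There are 200 camera calls.

## Working session

There is one attempt and no reset: what is moved stays moved. The work goes in short steps, each a Python script; the robot and the scene stay as the last script left them, time stands still between calls to the robot, and variables do not carry over. Pictures are saved under pics/ and viewed, about 12 in all and at most 16, crops included, and the job is handed in when it is done.

```bash
ls; mkdir -p pics
python3 - <<'E'
from station import *
import cv2,numpy as np
for n in ("scene","side"):
    im=read_camera(n); cv2.imwrite(f"pics/{n}0.png",im[:,:,::-1])
    i=camera_info(n); print(n,np.round(i["intrinsics"],1).tolist(),np.round(i["T"],3).tolist(),[k for k in i])
i=camera_info("wrist");print({k:np.round(v,4).tolist() if not isinstance(v,str) else v for k,v in i.items()})
print(get_time(),get_tcp_pos(),get_ee_rot())
E
```

```text
pics
scene [[437.2, 0.0, 318.7], [0.0, 437.2, 193.4], [0.0, 0.0, 1.0]] [[0.109, -0.642, 0.759, 1.37], [0.994, 0.071, -0.083, -0.062], [-0.0, 0.764, 0.645, 0.761], [0.0, 0.0, 0.0, 1.0]] ['intrinsics', 'T']
side [[416.6, 0.0, 319.7], [0.0, 416.6, 193.1], [0.0, 0.0, 1.0]] [[-0.659, 0.596, -0.46, 0.036], [-0.752, -0.516, 0.41, 0.477], [0.007, 0.616, 0.788, 0.892], [0.0, 0.0, 0.0, 1.0]] ['intrinsics', 'T']
{'intrinsics': [[354.4678, 0.0, 325.9845], [0.0, 354.4678, 201.7044], [0.0, 0.0, 1.0]], 'tool_from_camera': [[1.0, -0.0004, 0.0002, 0.0006], [-0.0003, -0.9552, -0.2961, -0.0818], [0.0003, 0.2961, -0.9552, -0.1623], [0.0, 0.0, 0.0, 1.0]]}
0.1 [ 0.18984635 -0.59496252  0.22201447] [-4.03521080e-04  8.07450109e-01 -5.89935498e-01 -5.17133287e-04]
```

View pics/scene0.png

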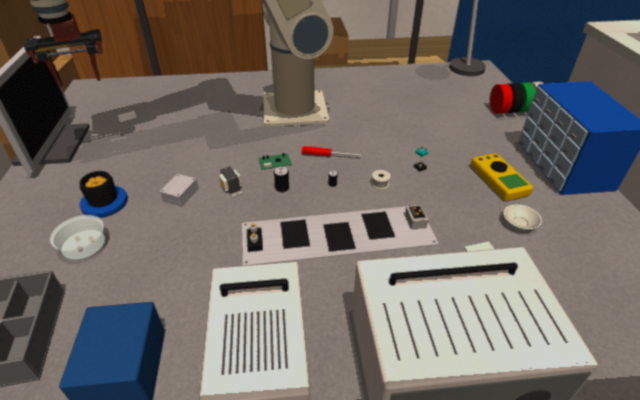

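View pics/side0.png

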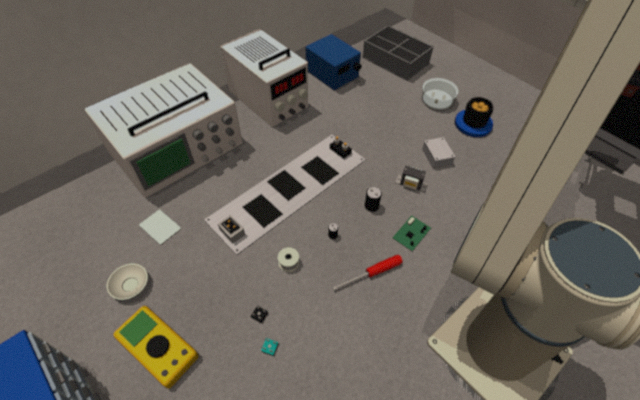

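```bash
cat > h.py <<'E'
from station import *
import numpy as np, cv2
from scipy.spatial.transform import Rotation as Ro
def down(a):  # tool z down, jaw (tool x) at world angle a
    return [0,np.cos(a/2),np.sin(a/2),0]
def cam(n,T=None):
    i=camera_info(n); K=i["intrinsics"]; return K,(i["T"] if T is None else T@i["tool_from_camera"])
def tcpT():
    q=get_ee_rot(); T=np.eye(4); T[:3,:3]=Ro.from_quat(np.roll(q,-1)).as_matrix(); T[:3,3]=get_tcp_pos(); return T
def ray(K,T,uv,z):
    uv=np.atleast_2d(np.asarray(uv,float)); d=np.c_[(uv[:,0]-K[0,2])/K[0,0],-(uv[:,1]-K[1,2])/K[1,1],-np.ones(len(uv))]@T[:3,:3].T
    return T[:3,3]+d*((z-T[2,3])/d[:,2])[:,None]
def snap(name):
    T=tcpT(); im=read_camera("wrist"); cv2.imwrite(f"pics/{name}.png",im[:,:,::-1]); np.save(f"pics/{name}.npy",T); return im,T
def load(name):
    im=cv2.imread(f"pics/{name}.png"); return im,*cam("wrist",np.load(f"pics/{name}.npy"))
def up(z=.2,v=.25):
    p=get_tcp_pos(); movel([p[0],p[1],z],v=v)
E
python3 - <<'E'
from h import *
K,T=cam("scene")
print(ray(K,T,[[180,184],[231,176],[281,172],[333,173],[421,166],[422,152],[295,234],[340,236],[378,226],[417,212],[254,232]],.02).round(3))
K,T=cam("side")
print(ray(K,T,[[438,148],[411,178],[373,192],[333,230],[259,313],[270,346],[263,210],[287,185],[320,170]],.02).round(3))
q=down(0)
try:
    for n,p in (("w1",[.42,-.10,.42]),("w2",[.36,.18,.42])):
        move_pose(p,q); snap(n)
except MotionError as e: print(e)
print(get_time())
E
```

```text
[[ 0.418 -0.334  0.02 ]
 [ 0.397 -0.199  0.02 ]
 [ 0.394 -0.061  0.02 ]
 [ 0.415  0.083  0.02 ]
 [ 0.41   0.335  0.02 ]
 [ 0.342  0.358  0.02 ]
 [ 0.64  -0.038  0.02 ]
 [ 0.658  0.066  0.02 ]
 [ 0.634  0.162  0.02 ]
 [ 0.596  0.27   0.02 ]
 [ 0.622 -0.135  0.02 ]]
[[ 0.445 -0.347  0.02 ]
 [ 0.421 -0.2    0.02 ]
 [ 0.455 -0.086  0.02 ]
 [ 0.436  0.075  0.02 ]
 [ 0.383  0.34   0.02 ]
 [ 0.311  0.365  0.02 ]
 [ 0.599  0.17   0.02 ]
 [ 0.624  0.072  0.02 ]
 [ 0.606 -0.031  0.02 ]]
3.3917
```

```bash
python3 - <<'E'
from h import *
cv2.imwrite("pics/both.png",np.vstack([cv2.imread("pics/w2.png"),cv2.imread("pics/w1.png")])[:, :][::1])
E
python3 -c "
import cv2;i=cv2.imread('pics/both.png');cv2.imwrite('pics/both_s.png',cv2.resize(i,(480,600)))"
```

```text
(no output)
```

View pics/both_s.png

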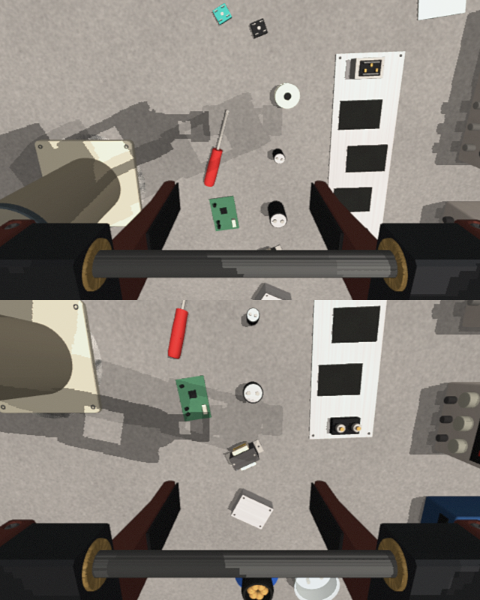

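```bash
cat >> h.py <<'E'
def rect(pts): # sides, centre, yaw of long side within +-90deg
    (c,(w,h),a)=cv2.minAreaRect((np.asarray(pts)[:,:2]*1000).astype(np.float32))
    if w<h: w,h,a=h,w,a+90
    a=(a+90)%180-90
    return np.round([c[0]/1000,c[1]/1000,w/1000,h/1000,np.radians(a)],4)
def blobs(m,n,z,name,amin=100,roi=None):
    im,K,T=load(name)
    if roi: mm=np.zeros_like(m); x0,y0,x1,y1=roi; mm[y0:y1,x0:x1]=m[y0:y1,x0:x1]; m=mm
    for c in cv2.findContours(m,cv2.RETR_EXTERNAL,cv2.CHAIN_APPROX_NONE)[0]:
        if cv2.contourArea(c)>amin:
            c=c[:,0]; print(name,n,c.mean(0).round(0),rect(ray(K,T,c,z)))
E
python3 - <<'E'
from h import *
for name,roi in (("w2",(440,120,535,300)),("w1",(420,0,512,145))):
    im,K,T=load(name); g=im.max(2)
    m=((g<90)*255).astype(np.uint8); blobs(m,"pad",.006,name,800,roi)
im,K,T=load("w1");g=im.min(2)
m=((g>170)*255).astype(np.uint8)
blobs(m,"white.036",.036,"w1",60,(290,80,380,320)); blobs(m,"white.060",.060,"w1",60,(290,80,380,150))
im,K,T=load("w2");m=((im.max(2)<75)*255).astype(np.uint8); blobs(m,"rect.011",.011,"w2",60,(320,15,365,60))
a=cv2.resize(cv2.imread("pics/w1.png")[90:320,290:390],None,fx=2.6,fy=2.6,interpolation=cv2.INTER_CUBIC)
b=cv2.resize(cv2.imread("pics/w2.png")[0:230,270:400],None,fx=2.6,fy=2.6,interpolation=cv2.INTER_CUBIC)
cv2.imwrite("pics/crop1.png",np.hstack([a,b]))
E
```

```text
w2 pad [465. 274.] [ 0.615  -0.059   0.1003  0.0983 -1.5346]
w2 pad [488. 211.] [0.639  0.0647 0.0897 0.063  0.0367]
w2 pad [480. 152.] [0.6116 0.1652 0.0898 0.0626 0.0341]
w1 pad [453. 106.] [ 0.6187 -0.0413  0.0897  0.0626  0.0371]
w1 pad [474.  32.] [0.6392 0.0639 0.0898 0.0628 0.0366]
w1 white.036 [336. 283.] [ 0.4372 -0.3368  0.0814  0.0609 -0.4736]
w1 white.036 [331. 222.] [ 0.4284 -0.2229  0.0363  0.0073  0.4276]
w1 white.036 [320. 200.] [ 0.4104 -0.1864  0.0343  0.0086  0.4489]
w1 white.036 [344. 195.] [ 0.4499 -0.1774  0.0277  0.0115 -1.1086]
w1 white.036 [337. 124.] [ 0.4376 -0.0652  0.0347  0.034  -0.0008]
w1 white.060 [337. 124.] [ 0.4369 -0.0632  0.0332  0.0325 -0.0008]
w2 rect.011 [346.  37.] [ 0.3882  0.3367  0.0275  0.0275 -1.2207]
```

View pics/crop1.png

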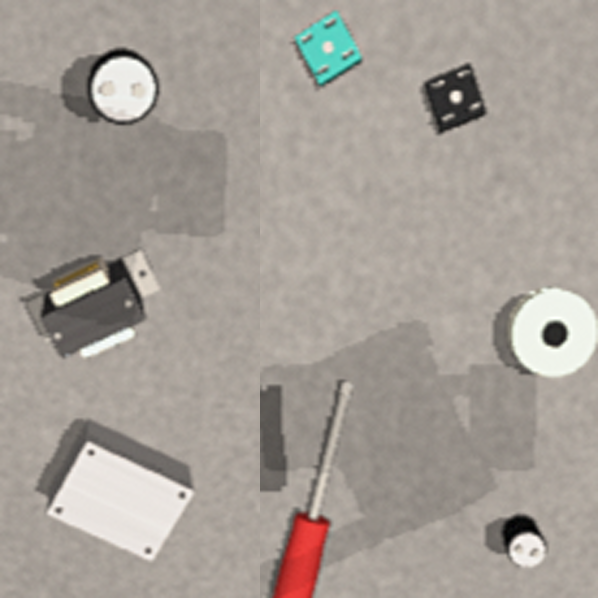

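Run:
```python
from h import *
P=np.pi/2
for n,p,a in (("p1",[.62,.06,.36],.036-P),("t1",[.43,-.20,.26],.44-P),("s1",[.437,-.337,.25],-.474-P)):
    move_pose(p,down(a)); wait(.2); snap(n)
print(get_time())
ims=[cv2.imread(f"pics/{n}.png") for n in ("p1","t1","s1")]
im=ims[0]; m=((im.max(2)<90)*255).astype(np.uint8); blobs(m,"pad",.006,"p1",1500)
im=ims[2]; m=((im.min(2)>165)*255).astype(np.uint8); blobs(m,"sink",.036,"s1",1500)
cv2.imwrite("pics/c2.png",np.vstack([cv2.resize(ims[0],(480,300)),ims[1][90:290,80:560]]))
```

```text
7.2417
p1 pad [344. 317.] [ 0.3353  0.0624  1.1789  0.3495 -1.5322]
p1 pad [395. 153.] [ 0.6192 -0.0406  0.0883  0.0632  0.0381]
p1 pad [255. 152.] [0.6121 0.1649 0.0868 0.0629 0.0379]
p1 pad [324. 136.] [0.6392 0.064  0.0874 0.0629 0.038 ]
s1 sink [556. 257.] [ 0.2106 -0.5213  0.1404  0.1363 -1.4444]
s1 sink [327. 171.] [ 0.4346 -0.3373  0.083   0.0648 -0.4709]
s1 sink [ 49. 121.] [ 0.6247 -0.0817  0.2046  0.1357 -1.5352]
s1 sink [361.  38.] [ 0.5371 -0.4289  0.1689  0.0691  1.1399]
```

View pics/c2.png

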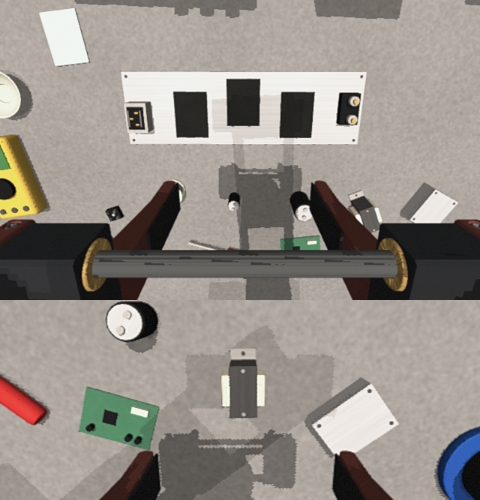

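Run:
```python
from h import *
im,_,_=load("t1"); print(im[125:245:6,323].tolist()); print(im[190,295:350:3].tolist())
i2,_,_=load("s1"); print(i2.min(2)[171,240:420:6].tolist(), i2.min(2)[110:240:5,327].tolist())
a=cv2.resize(im[125:235,270:380],None,fx=4,fy=4); b=cv2.resize(i2[110:240,250:410],None,fx=3,fy=440/130)
cv2.imwrite("pics/c3.png",np.hstack([a,b[:440,:360]]))
```

```text
[[162, 171, 178], [136, 143, 149], [138, 143, 149], [72, 72, 76], [111, 119, 124], [44, 45, 47], [182, 193, 202], [81, 84, 89], [85, 88, 91], [85, 85, 91], [85, 88, 90], [86, 88, 91], [86, 88, 93], [170, 181, 188], [165, 174, 182], [160, 167, 175], [157, 163, 172], [156, 164, 171], [102, 106, 111], [83, 88, 91]]
[[140, 149, 154], [138, 145, 151], [121, 128, 136], [229, 244, 242], [231, 246, 242], [89, 96, 98], [84, 85, 90], [83, 85, 90], [81, 81, 85], [86, 90, 91], [81, 83, 87], [80, 81, 86], [82, 85, 89], [80, 81, 86], [190, 217, 211], [228, 244, 241], [225, 242, 244], [135, 141, 148], [147, 156, 161]]
[166, 165, 164, 160, 157, 146, 145, 140, 146, 149, 211, 207, 213, 210, 211, 219, 210, 209, 213, 167, 146, 142, 143, 139, 142, 137, 141, 138, 141, 138] [165, 148, 138, 141, 136, 219, 219, 218, 216, 215, 215, 214, 213, 215, 213, 211, 213, 210, 233, 238, 110, 106, 107, 110, 84, 89]
```

View pics/c3.png

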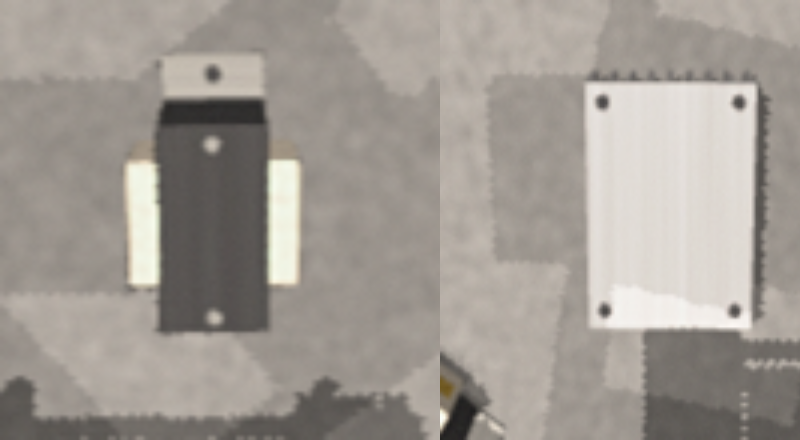

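Run:
```python
from h import *
im,_,_=load("t1"); g=im.max(2)
m=((g>68)&(g<108)).astype(np.uint8)*255; m=cv2.morphologyEx(m,cv2.MORPH_OPEN,np.ones((5,5)))
blobs(m,"core",.05,"t1",600,(295,150,350,212))
w=(im.min(2)>195).astype(np.uint8)*255; blobs(w,"winding .043",.043,"t1",60,(290,150,360,212))
i2,_,_=load("s1"); m=(i2.min(2)>190).astype(np.uint8)*255; m=cv2.morphologyEx(m,cv2.MORPH_OPEN,np.ones((5,5)));blobs(m,"sink",.036,"s1",1500,(250,110,410,240))
```

```text
t1 core [323. 181.] [ 0.4194 -0.2014  0.057   0.0288  0.4497]
t1 winding .043 [305. 180.] [ 0.4108 -0.1838  0.0329  0.0066  0.4263]
t1 winding .043 [340. 180.] [ 0.428  -0.2188  0.0339  0.0076  0.4414]
s1 sink [326. 170.] [ 0.4366 -0.336   0.0784  0.0591 -0.4709]
```

```bash
cat >> h.py <<'E'
def pick(x,y,a,z,op=1.0,lift=.15):
    command_gripper(op)
    move_pose([x,y,z+.12],down(a)); movel([x,y,z+.02],v=.2); movel([x,y,z],v=.05)
    command_gripper(0); print("grip width mm",round(get_grip_width()*88,1))
    movel([x,y,z+.01],v=.05); movel([x,y,lift],v=.2); print("after lift",round(get_grip_width()*88,1),"t",get_time())
def place(x,y,a,z,op,lift=.2):
    move_pose([x,y,z+.12],down(a)); movel([x,y,z+.015],v=.2); wait(.2)
    print("contact",movel([x,y,z],v=.03,until_force=6),get_tcp_pos().round(4),"want z",z)
    wait(.2); command_gripper(op); wait(.2); movel([x,y,lift],v=.2); print("t",get_time())
E
python3 - <<'E'
from h import *
P=np.pi/2
pick(.4194,-.2014,.45-P,.008,lift=.2)
place(.6119,.1650,.037-P,.0145,.85)
snap("after_t")
E
```

```text
grip width mm 48.2
after lift 48.0 t 11.525
contact True [0.6114 0.1649 0.014 ] want z 0.0145
t 16.5667
```

Run:
```python
from h import *
P=np.pi/2
im,_,_=load("after_t"); g=im.max(2)
m=((g>68)&(g<108)).astype(np.uint8)*255; m=cv2.morphologyEx(m,cv2.MORPH_OPEN,np.ones((5,5)))
blobs(m,"core",.056,"after_t",600,(250,60,400,235))
pick(.4369,-.3364,-.471-P,.005,lift=.2)
place(.6190,-.0410,.037-P,.0115,.9)
move_pose([.62,.06,.36],down(.037-P)); wait(.2); snap("p2"); print(get_time())
```

```text
after_t core [326. 186.] [0.6111 0.1644 0.0563 0.029  0.0425]
grip width mm 60.1
after lift 60.2 t 22.175
contact True [ 0.6186 -0.0409  0.0111] want z 0.0115
t 26.9083
27.9417
```

View pics/p2.png

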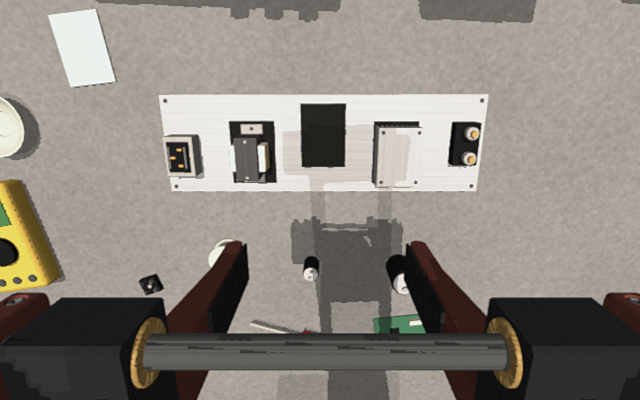

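Run:
```python
from h import *
move_pose([.619,-.041,.26],down(.037)); wait(.2); snap("s2")
move_pose([.437,-.064,.27],down(0.)); wait(.2); snap("k1")
print(get_time())
im,_,_=load("s2"); m=(im.min(2)>185).astype(np.uint8)*255; m=cv2.morphologyEx(m,cv2.MORPH_OPEN,np.ones((5,5)));blobs(m,"sink",.042,"s2",1500,(220,90,420,235))
i2,_,_=load("k1"); m=(i2.min(2)>170).astype(np.uint8)*255; blobs(m,"cap top",.06,"k1",400,(250,80,400,240))
cv2.imwrite("pics/c4.png",np.vstack([im[80:250,160:480],i2[80:250,160:480]]))
```

```text
30.7333
s2 sink [337. 159.] [ 0.6296 -0.0369  0.1589  0.1277 -1.5335]
k1 cap top [324. 170.] [ 0.4388 -0.0633  0.0335  0.0281 -1.399 ]
```

View pics/c4.png

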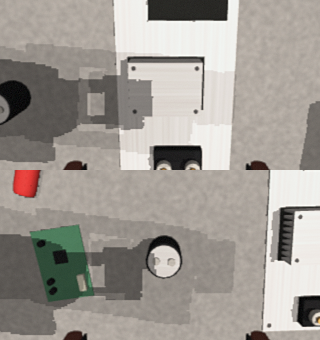

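Run:
```python
from h import *
i2,K,T=load("k1"); g=i2.min(2)
for th in (105,120):
    m=(g>th).astype(np.uint8)*255; m[:, :300]=0
    n,l,s,c=cv2.connectedComponentsWithStats((g<65).astype(np.uint8))
    m=(g>th).astype(np.uint8)*255
    cs=[c for c in cv2.findContours(m,cv2.RETR_LIST,cv2.CHAIN_APPROX_NONE)[0] if 300<cv2.contourArea(c)<1500 and abs(c[:,0].mean(0)-[324,170]).max()<8]
    for c in cs: print(th,cv2.minEnclosingCircle(c),ray(K,T,[cv2.minEnclosingCircle(c)[0]],.06).round(4),rect(ray(K,T,c[:,0],.06)))
im,K,T=load("s2"); g=cv2.cvtColor(im,cv2.COLOR_BGR2GRAY)
bh=cv2.morphologyEx(g,cv2.MORPH_BLACKHAT,np.ones((9,9))); 
n,l,s,c=cv2.connectedComponentsWithStats((bh>45).astype(np.uint8))
for k in range(1,n):
    if 280<c[k][0]<375 and 135<c[k][1]<205: print(s[k][4],c[k].round(1),ray(K,T,[c[k]],.042).round(4))
```

```text
120 ((323.8362121582031, 170.6724090576172), 16.07254981994629) [[ 0.4365 -0.0634  0.06  ]] [ 0.4367 -0.0634  0.0338  0.0322 -1.5703]
766 [326.1 144.8] [[ 0.6187 -0.0138  0.042 ]]
21 [293. 148.] [[ 0.5834 -0.0185  0.042 ]]
16 [356.5 148. ] [[ 0.6515 -0.016   0.042 ]]
1 [299. 159.] [[ 0.59   -0.0302  0.042 ]]
1 [312. 177.] [[ 0.6045 -0.0497  0.042 ]]
18 [355.3 191.1] [[ 0.6531 -0.064   0.042 ]]
13 [294.4 191.4] [[ 0.5854 -0.0668  0.042 ]]
11 [302.5 204.3] [[ 0.5946 -0.0815  0.042 ]]
```

Run:
```python
from h import *
pick(.4366,-.0633,0,.016,lift=.2)
place(.6392,.0642,.037,.0225,.8)
snap("k2")
move_pose([.388,.337,.22],down(.35)); wait(.2); snap("r1"); print(get_time())
im,_,_=load("r1"); m=(im.max(2)<75).astype(np.uint8)*255; m=cv2.morphologyEx(m,cv2.MORPH_CLOSE,np.ones((7,7))); blobs(m,"rect",.011,"r1",200,(250,90,400,230))
cv2.imwrite("pics/c5.png",np.vstack([cv2.imread("pics/k2.png")[40:320,120:520],cv2.resize(im[80:240,220:420],(400,320))]))
```

```text
grip width mm 39.7
after lift 39.8 t 35.0833
contact True [0.6387 0.0642 0.022 ] want z 0.0225
t 39.5417
41.2333
r1 rect [326. 169.] [ 0.3877  0.3386  0.0282  0.0269 -1.2221]
```

View pics/c5.png

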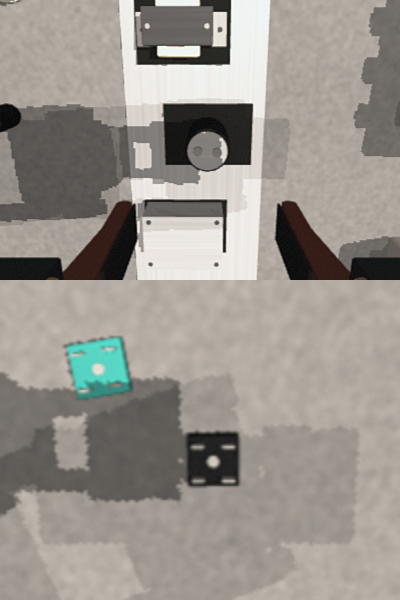

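Run:
```python
from h import *
pick(.3878,.3377,.349,.003,op=.55,lift=.2)
place(.6188,-.0413,.037,.0455,.5,lift=.26)
wait(.2); snap("f1")
move_pose([.62,.06,.36],down(.037-np.pi/2)); wait(.2); snap("p3")
print(get_time())
cv2.imwrite("pics/c6.png",np.vstack([cv2.resize(cv2.imread("pics/f1.png")[60:240,180:480],(600,360)),cv2.imread("pics/p3.png")[40:240,20:620]]))
```

```text
grip width mm 27.5
after lift 27.8 t 45.35
contact True [ 0.6184 -0.0413  0.0452] want z 0.0455
t 50.4833
52.5167
```

View pics/c6.png

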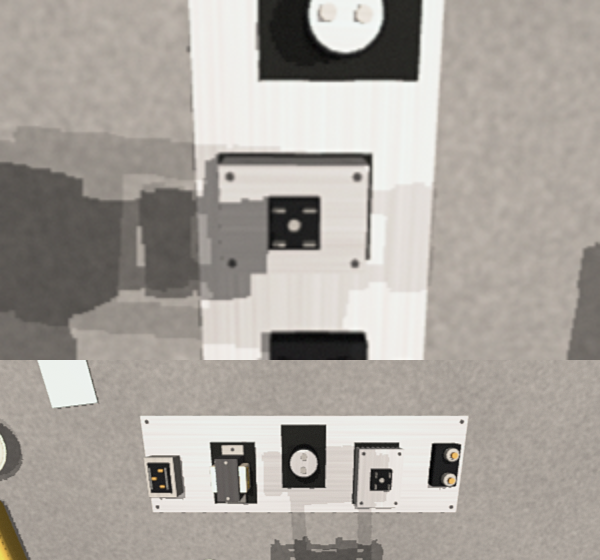

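Run:
```python
from h import *
im,_,_=load("f1"); m=(im.max(2)<75).astype(np.uint8)*255; m=cv2.morphologyEx(m,cv2.MORPH_CLOSE,np.ones((5,5))); blobs(m,"rect",.053,"f1",150,(305,145,350,195))
im,_,_=load("p3"); m=(im.min(2)>120).astype(np.uint8)*255; blobs(m,"cap",.066,"p3",150,(305,110,342,165))
g=im.max(2); m=((g>68)&(g<108)).astype(np.uint8)*255; m=cv2.morphologyEx(m,cv2.MORPH_OPEN,np.ones((3,3))); blobs(m,"core",.056,"p3",200,(225,130,280,195))
```

```text
f1 rect [326. 171.] [ 0.6185 -0.04    0.027   0.0268 -1.5328]
p3 cap [323. 143.] [ 0.6388  0.0639  0.0334  0.0332 -1.5334]
p3 core [247. 160.] [ 0.6104  0.1638  0.0582  0.029  -0.0011]
```

```bash
python3 -c "
from station import *
job_done(); print(get_time())"
```

```text
the job is handed in; nothing more can be done
the job is handed in; nothing more can be done
```

The job is done and handed in at about 53 s on the robot's clock. I placed the transformer on the left pad next to the mains inlet, then the heat sink on the right pad next to the output terminals. The large capacitor followed on the middle pad, and last the black bridge rectifier, tabs up, on the middle of the heat sink. I did not touch the small capacitor, the turquoise look-alike or the white pad look-alike.

My last camera checks give these offsets. Squareness is measured against the pads' yaw of 0.037 rad.

| Part | Offset from target centre | Squareness |
|---|---|---|
| Transformer | about 1 mm in the close view, about 2 mm in the last, more distant one | within 0.01 rad in the close view |
| Heat sink | under 1 mm | within 0.001 rad |
| Large capacitor | under 1 mm | round, not applicable |
| Rectifier | about 1.3 mm from the heat sink's centre | within 0.001 rad |

- **Disagreement:** the last view read the transformer's yaw as about 0 rad, while the close view after placing it read 0.043 rad. I trusted the close view.
- **Not measured at the end:** the heat sink's figures are from before the rectifier went on. In the final picture it still looks in place on its pad.

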